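# Clip the spring-gate hook onto the empty bench bracket

### The job

Two small stands on the bench each hold a hook by its feet: one is a closed snap hook with a sprung gate across its mouth, the other a plain open J-hook. Take the snap hook out of its stand, press it down over the bar of the empty bracket until the bar has pushed the gate open and the gate has snapped shut below it, and leave the hook hanging freely from that bar. Leave the plain hook where it stands.

Things in the scene. Friction and masses are not known exactly. Their poses are not given: they have to be found in the camera images.
- snap_grip (a point): Centre of the black grip (18 mm along x, 14 along y: grip across y; 46 tall) atop the upright snap hook: flat frame 56 mm wide in x, 12 thick, 144 tall, z up. From here: lowest edge z -122 mm; mouth clear from x -20 to +11 (middle x -4.5); a bar in the crown seats at x 0, z -42. Stand holds its feet between cheeks 26 mm high: lift straight up 30 mm. A like hook hangs fixed on the other bracket.
- snap_gate (a joint): Sprung steel gate across the snap hook's mouth, rad: 0 shut, up to 1.5 as its free tip swings up inside. 40 mm long, hinged at x -24, z -108 mm from snap_grip. Light spring (1 to 3 N at the bar). Pressed down on a bar in mid-mouth, it opens about 1 rad; the bar passes its tip when some 70 mm below snap_grip, and the gate snaps shut under it.
- bar_mid (a point): Middle of the level bar of the empty bracket, on its centre line, 115 mm above the bench. Axes: y along the bar, x level across it, z up. The bracket is an upside-down U of 8 mm steel rod, uprights 72 mm apart, on a dark 50 x 92 mm plate, fixed; bar free for 30 mm either side of this point, nothing above it. The other bracket is alike but has a hook hanging from it.
- plain_grip (a point): Centre of the like black grip of the plain open J-hook (one leg, no gate, mouth open to one side), which stands in the other grey stand and stays there. Same axes; lowest edge 122 mm below.
Mind the look-alikes: they are no part of the job. What is shaped like the part that bears snap_grip but green is not meant.

How it is judged:
By the outcome, as a careful person would: the job done as asked, in the order asked, and still so for the second after the job is handed in, with the robot touching nothing.
It also fails if it takes over 45 s, if anything falls off the work surface, if the arm or the gripper's body presses on something with over 40 N, if the wrist force passes 120 N, or if a joint passes its speed limit or range.

### The arm

A 6-joint arm with a two-finger parallel gripper is mounted at the origin on a cart in front of the work surface, level with it; the furniture and walls round the work are solid. World frame = base frame: x ahead of the robot, y to its left, z up, the work surface at z = 0. Lengths are in m, angles in rad, forces in N, time in s.
With the tool pointing down it reaches from about 0.3 to 0.775 m from the base axis. Payload 14.6 kg.
Tool frame: the origin (TCP) lies at the very end of the fingers, on their centre line; the grasp point (between the pads) lies 19 mm behind it; z points along the fingers, y is the line along which they close (so a half turn about z gives the same grasp; the last joint's range is limited). The gripper opens to 94 mm and grips with 3 to 60 N. Pads are 16 mm wide; open, the fingers measure 119 mm over their backs; the gripper's body (75 mm by 177 mm) begins 78 mm behind the grasp point.
Start: joints at [-1.26, 0.3, 1.521, -0, 1.321, -0.067], TCP at [0.203, -0.511, 0.175] pointing down, gripper open.
Joint ranges: [-3.03, 3.03], [-0.79, 2.21], [0.23, 2.52], [-1.04, 4.18], [0, 3.07], [-2.55, 2.55]. Speed limits (rad/s): [2.22, 2.22, 2.57, 3.14, 3.14, 3.14].

### API

Orientations are given as [roll, pitch, yaw] about the fixed x, y, z axes, in that order (R = Rz(yaw) Ry(pitch) Rx(roll)).
In Python, from station import * gives the robot as it stands.
- The arm moves only by the tool jog_arm, never from a script. Its argument "rows" is a list of rows, each a list of 3 entries, a list of its own where there are three numbers: the shift along the tool's x, y, z in m, then the turn about the tool's z in degrees, then the finger opening in m, from 0 to 0.094. A call has 1 to 12 rows; each row shifts and turns the commanded pose from where the row before left it, along the tool's axes as they then stand; what a row does not reach is not made up. A row lasts 1/12 s, in which the tool goes at most 41.7 mm and 7.16 degrees, less where a joint would pass 70% of its speed; a pose out of reach is approached as far as the arm can. A call is refused whole if a number of a shift passes 0.0417 or a number of a turn 7.16, either way. A call with a gripper value outside its range is refused whole. The fingers move at their own pace and stop on an object; "squeeze" is the grip in N (left out, the last holds). Time passes only in rows, so rows that do not move let the fingers close. It gives the time, the measured TCP pose, the force, the opening and the grip force at its end, in the units of the state.
- get_obs(): the state, without advancing time (a new reading comes with each control period).
- camera(name): name is "scene" or "top" or "wrist"; returns a dict with "image" (384x512x3 uint8, red, green, blue), "range_z" (384x512 float32, m along the optical axis (not along the pixel's ray), 0 where there is no reading), "K" (3x3 intrinsics, pixels), "world_from_camera" (4x4, takes a point from camera to world coordinates); the wrist camera has in their place "T_tool_cam" (4x4, takes a point from camera to tool coordinates, whose origin is the TCP and whose axes are the flange's). Camera axes: x right, y up, looking along -z (the intrinsics and any distortion apply to the point x, -y, -z); pixel columns grow to the right and rows downward; lengths in m; the calibration is good to about 2 mm. A picture is of the moment at which its call begins: read the wrist's pose just before it.
- hand_in(): hands the job in; it is judged then, once.
Trained networks look in a picture, given as the dict that the camera call returned (one of the last four; its "shot" number tells which), for a name from the list of things; names that differ only in an ending like _2 or _b are one class to them, and where a whole thing is asked for, a point or a joint stands for the part that bears it (a point fixed in the world has none). Each returns a list of dicts, best first, with "p" (0 to 1); they miss things now and then, are a little off and sometimes report something else, mostly with a low value. They report only what shows in the picture. A call takes as long as a camera call. They do not tell look-alikes from the thing itself.
- search_frame(label, picture): "at" ([column, row] as shares, 0 to 1, of the picture: columns of its width, rows of its height, amid what is visible of it).
- spot_point(label, picture): "at" ([column, row] as shares, 0 to 1, of the picture: columns of its width, rows of its height: a listed point, or the origin of a listed thing).
The state is a dict: "time_s": time; "qpos": joint angles; "joint_vel": joint speeds; "tau": joint torques, N m; "ee_pos": TCP position; "eef_rot": TCP orientation; "force": force on the tool from outside, world axes, zero at the start; "moment": the same for the moment, N m; "grip_width": finger opening in m; "grip_force": force on a finger pad.
Only numpy, scipy, OpenCV 4.12 (cv2) and the standard library are available. Lean on these libraries where they do the work, as an engineer would, in place of code of your own. Each camera call takes 0.05 s, during which the arm holds its last target. There are 200 camera calls.

## Working session

There is one attempt and no reset: what is moved stays moved. The work goes in short steps, Python scripts to look and compute and a tool call to move; the robot and the scene stay as the last step left them, time stands still between calls to the robot, and variables do not carry over. Pictures are saved under pics/ and viewed, at most 10 in all, crops included, and the job is handed in when it is done.

Besides the shell and the picture viewer there is one more tool, called after "Call:" as name(argument=value, ...), one argument or row to a line, values as JSON. jog_arm: Moves the arm, as the interface text tells. Its arguments: {"type":"object","properties":{"rows":{"type":"array","items":{"type":"array"}},"squeeze":{"type":"number"}},"required":["rows"]}

```bash
mkdir -p pics; ls; cat > h.py <<'E'
from station import *
import numpy as np, cv2
from scipy.spatial.transform import Rotation as R
def T_wc(c,obs):
    if 'world_from_camera' in c: return np.array(c['world_from_camera'])
    T=np.eye(4);T[:3,:3]=R.from_euler('xyz',obs['eef_rot']).as_matrix();T[:3,3]=obs['ee_pos']
    return T@np.array(c['T_tool_cam'])
def world(c,T,u,v,z=None):
    "pixel -> world; z=range if None read from the range image"
    K=np.array(c['K']); z=c['range_z'][int(v),int(u)] if z is None else z
    p=np.array([(u-K[0,2])/K[0,0]*z,-(v-K[1,2])/K[1,1]*z,-z,1]); return (T@p)[:3]
def cloud(c,T):
    K=np.array(c['K']);v,u=np.mgrid[:384,:512];z=c['range_z']
    P=np.stack([(u-K[0,2])/K[0,0]*z,-(v-K[1,2])/K[1,1]*z,-z,np.ones_like(z)],-1)@T.T
    P=P[...,:3]; P[z==0]=np.nan; return P
E
python3 - <<'E'
from h import *
ims=[]
for n in ['scene','top']:
    o=get_obs();c=camera(n);T=T_wc(c,o);ims.append(c['image']);print(n,[k for k in c],c['K'],T.round(3).tolist())
    for l in ['snap_grip','bar_mid','plain_grip']:
        for d in spot_point(l,c)[:4]:
            u,v=d['at'][0]*512,d['at'][1]*384
            print(l,round(d['p'],2),round(u),round(v),world(c,T,min(u,511),min(v,383)).round(3))
    cv2.imwrite(f'pics/{n}.png',cv2.resize(c['image'][...,::-1],(800,600)))
print(o)
E
```

```text
pics
scene ['image', 'range_z', 'K', 'world_from_camera', 'shot'] [[361.41699943   0.         258.77570403]
 [  0.         361.41699943 189.80065822]
 [  0.           0.           1.        ]] [[0.671, 0.505, -0.543, -0.113], [-0.741, 0.465, -0.484, -0.853], [0.008, 0.727, 0.687, 0.856], [0.0, 0.0, 0.0, 1.0]]
snap_grip 0.75 302 187 [ 0.545 -0.435  0.143]
snap_grip 0.57 350 251 [ 0.447 -0.659  0.133]
bar_mid 0.87 275 164 [ 0.693 -0.213  0.015]
plain_grip 0.59 256 198 [ 0.427 -0.362  0.133]
top ['image', 'range_z', 'K', 'world_from_camera', 'shot'] [[372.01063643   0.         257.47328913]
 [  0.         372.01063643 193.18928653]
 [  0.           0.           1.        ]] [[-0.028, 0.999, -0.04, 0.444], [-0.999, -0.029, -0.025, -0.329], [-0.026, 0.039, 0.999, 1.28], [0.0, 0.0, 0.0, 1.0]]
snap_grip 0.42 375 200 [ 0.458 -0.656  0.146]
bar_mid 0.85 257 163 [ 0.586 -0.302  0.118]
plain_grip 0.58 278 211 [ 0.433 -0.361  0.158]
{'time_s': 0.2, 'qpos': array([-1.25960076e+00,  3.00253931e-01,  1.52132628e+00, -3.07091586e-05,
        1.32068685e+00, -6.66151672e-02]), 'joint_vel': array([ 8.68253800e-05, -2.11880131e-03, -2.75388331e-03, -1.55406680e-03,
        4.86075477e-04, -3.19361348e-04]), 'tau': array([ 1.71864245e-03, -5.31503856e+01, -3.52559996e+01,  7.08237989e-02,
        2.34111759e-02, -7.39562370e-05]), 'ee_pos': array([ 0.20281664, -0.51105639,  0.17501327]), 'eef_rot': array([-3.14091777e+00, -1.52097737e-05,  3.77818337e-01]), 'force': array([-0.65427819, -1.13528115, -0.25738633]), 'moment': array([ 0.00884663,  0.00754094, -0.0312061 ]), 'grip_force': 0.0, 'grip_width': 0.09414121207230834}
```

View pics/scene.png

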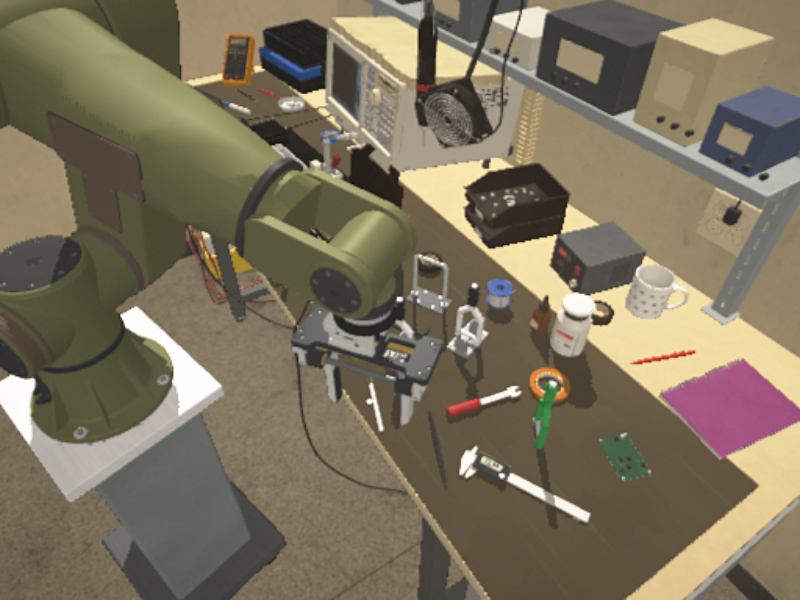

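View pics/top.png

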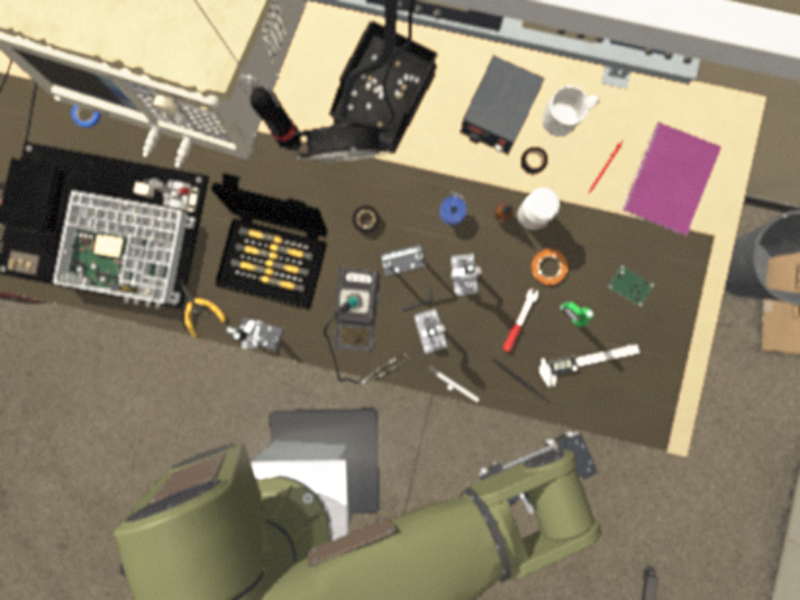

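The scene view shows the arm at left. There is a black-gripped hook in a stand at about (470,315) of 800x600, the empty bracket at (430,280), and the green look-alike at (545,410). The top view shows stands at (465,272) and (432,328), the empty bracket at (403,260), and the other bracket with its hook at (258,335).

```bash
python3 - <<'E'
from h import *
c=camera('top');T=T_wc(c,None);P=cloud(c,T);im=c['image']
for nm,(x0,x1,y0,y1) in dict(snap=(.49,.60,-.50,-.40),plain=(.38,.50,-.42,-.31),bar=(.53,.66,-.37,-.23)).items():
    m=(P[...,0]>x0)&(P[...,0]<x1)&(P[...,1]>y0)&(P[...,1]<y1)&(P[...,2]>.04)
    q=P[m];print(nm,len(q))
    for p,r in sorted(zip(q.round(3).tolist(),im[m].tolist()),key=lambda a:-a[0][2])[:45]: print(p,r,end=' ')
    print()
s=camera('scene')
a=cv2.resize(im[130:250,220:340,::-1],(400,400),interpolation=2);b=cv2.resize(s['image'][150:270,230:350,::-1],(400,400),interpolation=2)
cv2.imwrite('pics/z.png',np.hstack([a,b]))
E
```

```text
snap 85
[0.555, -0.434, 0.155] [222, 228, 220] [0.552, -0.431, 0.155] [243, 244, 241] [0.549, -0.431, 0.155] [221, 227, 220] [0.552, -0.437, 0.154] [213, 219, 213] [0.549, -0.437, 0.154] [186, 189, 185] [0.555, -0.431, 0.153] [214, 218, 213] [0.552, -0.428, 0.153] [189, 193, 188] [0.552, -0.434, 0.153] [247, 249, 246] [0.549, -0.434, 0.153] [229, 233, 225] [0.546, -0.428, 0.153] [105, 108, 107] [0.556, -0.428, 0.151] [163, 166, 162] [0.546, -0.434, 0.151] [151, 156, 149] [0.543, -0.428, 0.151] [101, 106, 104] [0.556, -0.426, 0.15] [104, 107, 103] [0.55, -0.428, 0.15] [164, 165, 160] [0.549, -0.441, 0.15] [154, 153, 147] [0.547, -0.425, 0.15] [84, 83, 82] [0.546, -0.431, 0.15] [150, 152, 148] [0.555, -0.441, 0.149] [139, 137, 132] [0.553, -0.426, 0.149] [112, 111, 109] [0.546, -0.441, 0.149] [137, 135, 131] [0.556, -0.438, 0.148] [189, 192, 184] [0.553, -0.441, 0.147] [157, 157, 150] [0.547, -0.438, 0.147] [125, 126, 124] [0.544, -0.432, 0.145] [115, 116, 114] [0.55, -0.426, 0.144] [100, 100, 100] [0.544, -0.426, 0.142] [110, 111, 109] [0.557, -0.423, 0.139] [103, 102, 101] [0.554, -0
[... 3453 characters left out ...]
] [0.582, -0.279, 0.118] [231, 233, 228] [0.582, -0.288, 0.118] [196, 196, 191] [0.594, -0.317, 0.117] [241, 245, 239] [0.594, -0.32, 0.117] [239, 241, 236] [0.594, -0.329, 0.117] [216, 219, 211] [0.591, -0.304, 0.117] [229, 231, 226] [0.588, -0.304, 0.117] [230, 231, 227] [0.585, -0.298, 0.117] [219, 222, 213] [0.582, -0.285, 0.117] [218, 221, 212] [0.579, -0.282, 0.117] [164, 168, 161] [0.577, -0.269, 0.117] [165, 170, 164] [0.594, -0.326, 0.116] [232, 235, 229] [0.591, -0.31, 0.116] [240, 241, 236] [0.591, -0.313, 0.116] [239, 241, 238] [0.591, -0.323, 0.116] [217, 220, 213] [0.59, -0.332, 0.116] [156, 159, 154] [0.588, -0.307, 0.116] [228, 231, 224] [0.585, -0.288, 0.116] [236, 238, 232]
```

View pics/z.png

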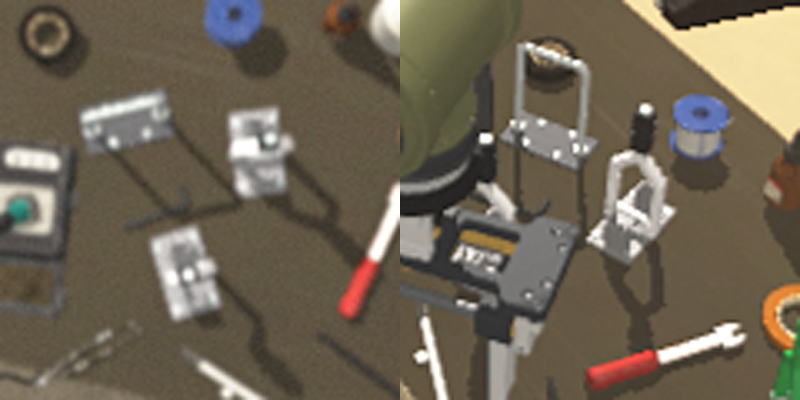

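The zoom shows the snap hook (a closed loop with a gate across it) in the stand at about (635,190) of the right half, with the empty bracket at (550,100). The stand below centre-left holds the J-hook. I'll move above the snap hook and look with the wrist camera.

Call:
jog_arm(
  rows=[
    [[0, 0, -0.04], 0, 0.094],
    [[0, 0, -0.04], 0, 0.094],
    [[0, 0, -0.04], 0, 0.094],
    [[0, 0, -0.03], 0, 0.094],
    [[0.036, 0.0066, 0], 0, 0.094],
    [[0.036, 0.0066, 0], 0, 0.094],
    [[0.036, 0.0066, 0], 0, 0.094],
    [[0.036, 0.0066, 0], 0, 0.094],
    [[0.036, 0.0066, 0], 0, 0.094],
    [[0.036, 0.0066, 0], 0, 0.094],
    [[0, 0, 0], 0, 0.094],
    [[0, 0, 0], 0, 0.094],
  ],
)

```text
time_s: 1.5
ee_pos: [0.4196, -0.4676, 0.3245]
eef_rot: [-3.14, 0.0, 0.38]
force: [-0.3, 0.4, -0.2]
grip_width: 0.0942
grip_force: 0.0
```

```bash
python3 - <<'E'
from h import *
ims=[]
o=get_obs();c=camera('wrist');T=T_wc(c,o);print(o['ee_pos'],o['eef_rot'],np.array(c['T_tool_cam']).round(3))
for l in ['snap_grip','bar_mid','plain_grip']:
    for d in spot_point(l,c)[:4]:
        u,v=d['at'][0]*512,d['at'][1]*384
        print(l,round(d['p'],2),round(u),round(v),world(c,T,min(u,511),min(v,383)).round(3))
cv2.imwrite('pics/w1.png',cv2.resize(c['image'][...,::-1],(800,600)))
E
```

```text
[ 0.41958796 -0.46763453  0.32445668] [-3.14039788e+00  3.96364087e-04  3.80272227e-01] [[-0.     0.97   0.241  0.068]
 [ 1.     0.     0.001 -0.   ]
 [ 0.001  0.241 -0.97  -0.209]
 [ 0.     0.     0.     1.   ]]
snap_grip 0.96 398 192 [ 0.46  -0.65   0.134]
snap_grip 0.91 269 56 [ 0.547 -0.433  0.155]
plain_grip 0.91 172 126 [ 0.434 -0.356  0.152]
```

View pics/w1.png

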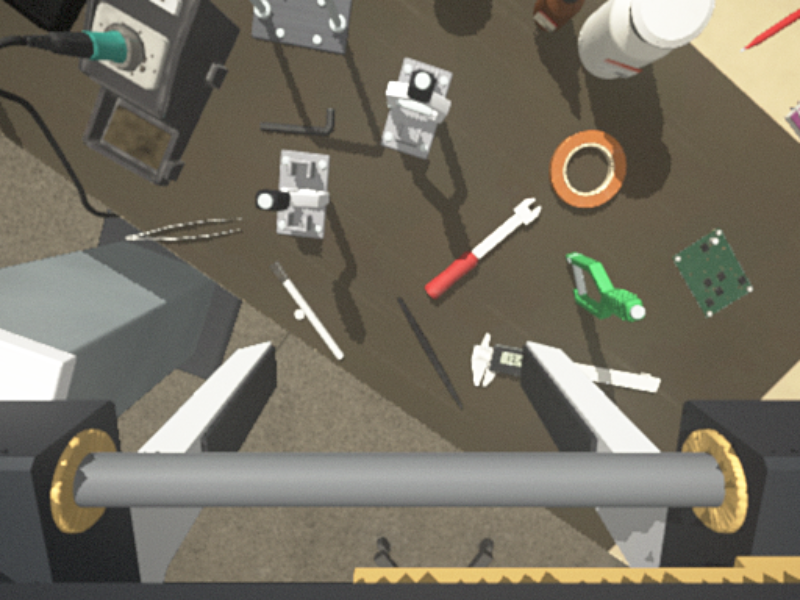

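The wrist view shows the snap hook at (425,85), with its frame running across the image, and the J-hook at (270,200). The green look-alike is at (605,290) and the empty bracket is at the top edge (300,20). I'll move over the snap hook and bracket and turn so the fingers close across the hook's thickness.

Call:
jog_arm(
  rows=[
    [[0.0325, -0.006, 0], 0, 0.094],
    [[0.0325, -0.006, 0], 0, 0.094],
    [[0.0325, -0.006, 0], 0, 0.094],
    [[0.0325, -0.006, 0], 0, 0.094],
    [[0.0325, -0.006, 0], 0, 0.094],
    [[0, 0, 0], -7, 0.094],
    [[0, 0, 0], -7, 0.094],
    [[0, 0, 0], -7, 0.094],
    [[0, 0, 0], -7, 0.094],
    [[0, 0, 0], -7, 0.094],
    [[0, 0, 0], -7, 0.094],
    [[0, 0, 0], -7, 0.094],
  ],
)

```text
time_s: 2.7
ee_pos: [0.5573, -0.3814, 0.3259]
eef_rot: [3.141, 0.0, 1.238]
force: [-0.2, -0.6, -0.0]
grip_width: 0.0937
grip_force: 0.0
```

Call:
jog_arm(
  rows=[
    [[0, 0, 0], -7, 0.094],
    [[0, 0, 0], -7, 0.094],
    [[0, 0, 0], -7, 0.094],
    [[0, 0, 0], -5, 0.094],
    [[0, 0, 0], 0, 0.094],
    [[0, 0, 0], 0, 0.094],
  ],
)

```text
time_s: 3.2
ee_pos: [0.5576, -0.3811, 0.3257]
eef_rot: [3.141, 0.0, 1.683]
force: [0.2, 0.5, -0.2]
grip_width: 0.0939
grip_force: 0.0
```

```bash
python3 - <<'E'
from h import *
o=get_obs();c=camera('wrist');T=T_wc(c,o);print(o['ee_pos'],o['eef_rot'],o['qpos'])
for l in ['snap_grip','bar_mid','plain_grip']:
    for d in spot_point(l,c)[:4]:
        u,v=d['at'][0]*512,d['at'][1]*384
        print(l,round(d['p'],2),round(u),round(v),world(c,T,min(u,511),min(v,383)).round(3))
P=cloud(c,T);np.savez('w2.npz',P=P,im=c['image'])
def box(x0,x1,y0,y1,z0,z1): return P[(P[...,0]>x0)&(P[...,0]<x1)&(P[...,1]>y0)&(P[...,1]<y1)&(P[...,2]>z0)&(P[...,2]<z1)]
def rep(n,q):
    print(n,len(q),q.mean(0).round(4),q.min(0).round(3),q.max(0).round(3),np.median(q,0).round(4),cv2.minAreaRect((q[:,:2]*1000).astype(np.float32)))
rep('griptop',box(.5,.6,-.48,-.39,.14,.17)); rep('frame',box(.5,.6,-.48,-.39,.07,.11))
rep('bar',box(.54,.64,-.36,-.24,.113,.13)); rep('stand',box(.48,.62,-.52,-.37,.02,.035))
s=camera('scene');b=cv2.resize(s['image'][160:240,260:347,::-1],(435,400),interpolation=2)
cv2.imwrite('pics/w2.png',np.hstack([cv2.resize(c['image'][:,:350,::-1],(365,400)),b]))
E
```

```text
[ 0.55757258 -0.38112447  0.32570881] [3.14131519e+00 3.02448488e-04 1.68270206e+00] [-6.53801459e-01  5.65721896e-01  8.08848973e-01 -2.62385161e-05
  1.76661215e+00 -7.65712349e-01]
snap_grip 0.71 170 340 [ 0.46  -0.647  0.133]
snap_grip 0.69 245 206 [ 0.549 -0.425  0.15 ]
bar_mid 0.74 288 109 [ 0.589 -0.301  0.119]
plain_grip 0.63 156 138 [ 0.435 -0.352  0.153]
griptop 157 [ 0.5514 -0.4299  0.1501] [ 0.544 -0.441  0.14 ] [ 0.559 -0.422  0.155] [ 0.5515 -0.4293  0.1495] ((551.5424194335938, -431.48785400390625), (12.783406257629395, 18.206443786621094), 6.153691291809082)
frame 161 [ 0.5498 -0.4146  0.0871] [ 0.544 -0.425  0.07 ] [ 0.557 -0.403  0.109] [ 0.5499 -0.415   0.0868] ((549.591796875, -414.2075500488281), (11.766921043395996, 21.87602996826172), 7.286165714263916)
bar 358 [ 0.5864 -0.2968  0.1175] [ 0.577 -0.333  0.113] [ 0.596 -0.262  0.121] [ 0.5863 -0.2964  0.1178] ((586.8663940429688, -297.59814453125), (8.014978408813477, 73.45459747314453), 11.780801773071289)
stand 204 [ 0.5506 -0.4287  0.0284] [ 0.516 -0.445  0.02 ] [ 0.586 -0.403  0.034] [ 0.5496 -0.4273  0.0297] ((550.1080932617188, -422.7164001464844), (70.00729370117188, 39.141502380371094), 4.801351070404053)
```

View pics/w2.png

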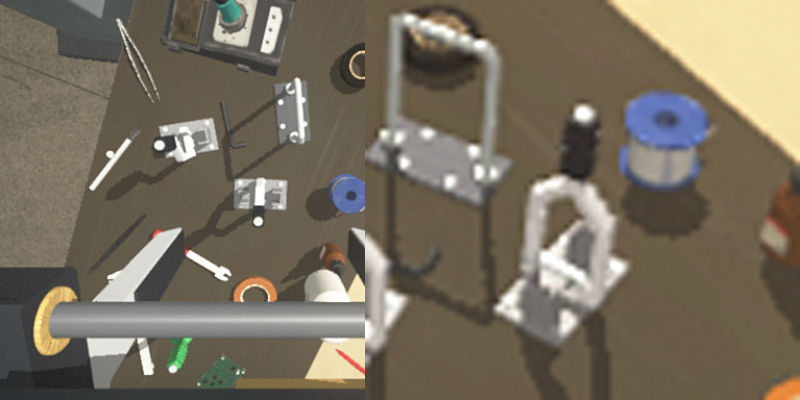

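The wrist view (left half) shows the snap hook's grip at (258,205), the bracket bar at (295,110) and the J-hook at (175,140). The right half shows the closed loop in its stand, facing the scene camera. The measured sizes and heights agree with the given ones: grip 13 x 18 mm with its top at z 0.153, bar top at 0.119. I'll grasp it now.

Call:
jog_arm(
  rows=[
    [[-0.025, -0.006, 0], 0, 0.094],
    [[-0.0245, -0.006, 0], 0, 0.094],
    [[0, 0, 0.04], 0, 0.094],
    [[0, 0, 0.04], 0, 0.07],
    [[0, 0, 0.04], 0, 0.06],
    [[0, 0, 0.03], 0, 0.05],
    [[0, 0, 0.02], 0, 0.05],
    [[0, 0, 0.02], 0, 0.05],
    [[0, 0, 0.02], 0, 0.05],
    [[0, 0, 0], 0, 0.05],
    [[0, 0, 0], 0, 0.05],
  ],
)

```text
time_s: 4.37
ee_pos: [0.5518, -0.4309, 0.115]
eef_rot: [-3.141, -0.001, 1.686]
force: [-0.2, 0.2, 0.5]
grip_width: 0.0505
grip_force: 0.0
```

```bash
python3 - <<'E'
from h import *
o=get_obs();c=camera('wrist');T=T_wc(c,o);print(o['ee_pos'],o['eef_rot'],o['force'])
P=cloud(c,T)
q=P[(abs(P[...,0]-.5515)<.03)&(abs(P[...,1]+.4315)<.03)&(P[...,2]>.12)&(P[...,2]<.17)];print(len(q),q.min(0),q.max(0),np.median(q,0))
s=camera('scene');Ts=T_wc(s,None)
for l in ['snap_gate','snap_grip']:
  for d in spot_point(l,s)[:3]:
    u,v=d['at'][0]*512,d['at'][1]*384;print(l,d['p'],u,v,world(s,Ts,u,v))
cv2.imwrite('pics/w3.png',np.hstack([cv2.resize(c['image'][:,:,::-1],(400,300)),cv2.resize(s['image'][170:245,260:360,::-1],(400,300),interpolation=2)]))
E
```

```text
[ 0.55180144 -0.43086916  0.11499798] [-3.14057423e+00 -1.10401649e-03  1.68618441e+00] [-0.23727435  0.24375454  0.4529065 ]
1633 [ 0.52150277 -0.44146778  0.12005708] [ 0.58149433 -0.41724547  0.1699525 ] [ 0.5521636  -0.42594601  0.15131506]Traceback (most recent call last):
  File "<stdin>", line 7, in <module>
ValueError: it knows: bar_mid, plain_grip, snap_grip
```

Position matches the grip; close and lift.

Call:
jog_arm(
  rows=[
    [[0, 0, 0], 0, 0.02],
    [[0, 0, 0], 0, 0.0],
    [[0, 0, 0], 0, 0.0],
    [[0, 0, 0], 0, 0.0],
    [[0, 0, 0], 0, 0.0],
    [[0, 0, 0], 0, 0.0],
    [[0, 0, 0], 0, 0.0],
  ],
  squeeze=40,
)

```text
time_s: 5.05
ee_pos: [0.5521, -0.4311, 0.1155]
eef_rot: [3.141, 0.0, 1.687]
force: [0.4, -0.2, 0.3]
grip_width: 0.0134
grip_force: 40.0
```

Call:
jog_arm(
  rows=[
    [[0, 0, -0.015], 0, 0.0],
    [[0, 0, -0.015], 0, 0.0],
    [[0, 0, -0.015], 0, 0.0],
    [[0, 0, -0.03], 0, 0.0],
    [[0, 0, -0.04], 0, 0.0],
    [[0, 0, -0.035], 0, 0.0],
    [[0, 0, 0], 0, 0.0],
    [[0, 0, 0], 0, 0.0],
  ],
)

```text
time_s: 5.72
ee_pos: [0.5524, -0.4314, 0.2672]
eef_rot: [3.139, 0.003, 1.687]
force: [-0.0, 0.2, -2.3]
grip_width: 0.0131
grip_force: 39.9
```

```bash
python3 - <<'E'
from h import *
o=get_obs();print(o['ee_pos'],o['eef_rot'],o['force'],o['qpos'])
s=camera('scene');Ts=T_wc(s,None);P=cloud(s,Ts);np.savez('s3.npz',P=P,im=s['image'])
K=np.array(s['K']);p=np.linalg.inv(Ts)@np.append(o['ee_pos']+[0,0,-.05],1);u=K[0,2]+K[0,0]*p[0]/-p[2];v=K[1,2]+K[1,1]*-p[1]/-p[2];print(u,v)
u,v=int(u),int(v)
cv2.imwrite('pics/w3.png',cv2.resize(s['image'][v-36:v+39,u-50:u+50,::-1],(800,600),interpolation=2))
E
```

```text
[ 0.55243668 -0.43135813  0.26721759] [3.13924433e+00 2.57099958e-03 1.68681448e+00] [-0.0235686   0.16223351 -2.29166664] [-7.15184440e-01  6.28915626e-01  8.42470634e-01  1.99950858e-06
  1.66672435e+00 -8.31205420e-01]
305.25591922791676 165.33481587349803
```

View pics/w3.png

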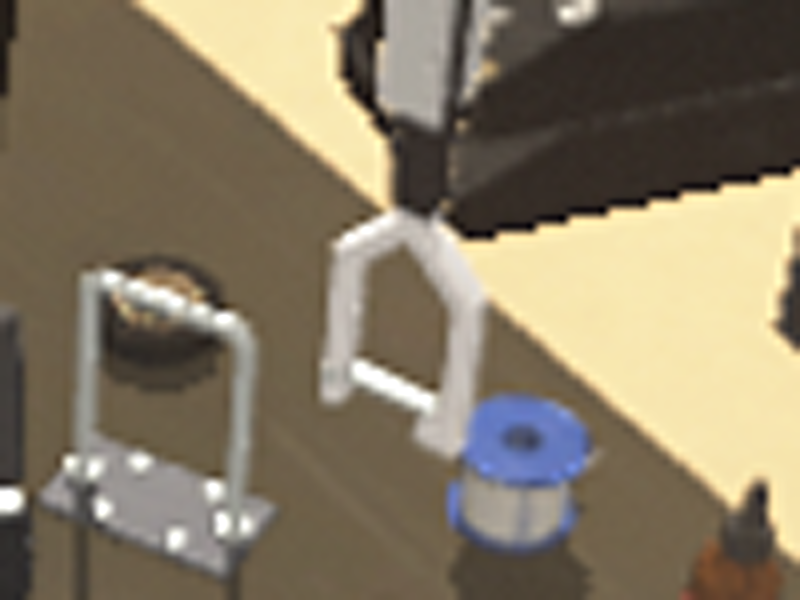

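The scene crop shows the hook lifted clear of its stand. The gate is white, running from (355,370) to (435,405), with the wide nose foot at the right (440,430) and the hinge at the left (335,385). Image right is world -y, so hook +x points to world -y. Before moving in, I'll check the clearance to the hanging lamp.

```bash
python3 - <<'E'
from h import *
z=np.load('s3.npz');P=z['P']
for (u,v) in [(288,72),(275,50),(305,80),(270,30)]: print(P[v,u])
c=camera('top');Q=cloud(c,T_wc(c,None))
for A in (P,Q):
  for zl in (.15,.2,.3,.4,.5):
    m=(A[...,2]>zl)&(A[...,2]<zl+.1)&(np.hypot(A[...,0]-.585,A[...,1]+.30)<.25)
    q=A[m]; 
    if len(q): d=np.hypot(q[:,0]-.585,q[:,1]+.30); i=(q[:,0]>.6)|(q[:,1]>-.25); print(zl,len(q),i.sum(), q[i].min(0).round(3) if i.any() else '', q[i].max(0).round(3) if i.any() else '')
E
```

```text
[ 0.71910591 -0.2238443   0.3652379 ]
[ 0.43576771 -0.40215909  0.56649187]
[ 0.5116601  -0.42899515  0.48461031]
[ 0.43837333 -0.3855053   0.60014636]
0.15 527 237 [ 0.433 -0.19   0.15 ] [ 0.691 -0.07   0.215]
0.2 380 129 [ 0.675 -0.249  0.201] [ 0.765 -0.088  0.3  ]
0.3 799 481 [ 0.624 -0.454  0.3  ] [ 0.773 -0.112  0.4  ]
0.4 2007 235 [ 0.6   -0.457  0.4  ] [ 0.771 -0.114  0.499]
0.5 5879 118 [ 0.6   -0.422  0.5  ] [ 0.791 -0.117  0.593]
0.15 252 224 [ 0.433 -0.192  0.151] [ 0.689 -0.07   0.215]
0.2 85 65 [ 0.673 -0.248  0.2  ] [ 0.755 -0.091  0.3  ]
0.3 903 902 [ 0.619 -0.391  0.3  ] [ 0.785 -0.109  0.4  ]
0.4 1553 1052 [ 0.614 -0.457  0.4  ] [ 0.788 -0.111  0.5  ]
0.5 4522 703 [ 0.359 -0.428  0.5  ] [ 0.79  -0.116  0.6  ]
```

```bash
python3 - <<'E'
from h import *
P=np.load('s3.npz')['P'].reshape(-1,3)
c=camera('top');P=np.vstack([P,cloud(c,T_wc(c,None)).reshape(-1,3)])
d=P-[.5824,-.2985,0];a=np.radians(11.8)
X=d[:,0]*np.cos(a)+d[:,1]*np.sin(a);Y=d[:,0]*np.sin(a)-d[:,1]*np.cos(a)
for zl in np.arange(.15,.7,.05):
    m=(P[:,2]>zl)&(P[:,2]<zl+.05)&(X>0)&(X<.25)&(Y<.02)&(Y>-.2)&(P[:,1]>-.29)
    for y0,y1 in((-.05,.02),(-.10,-.05),(-.2,-.1)):
        k=m&(Y>y0)&(Y<y1)
        if k.sum()>2: print(round(zl,2),(y0,y1),k.sum(),'Xmin',np.sort(X[k])[:3].round(3))
E
```

```text
0.15 (-0.2, -0.1) 271 Xmin [0.101 0.101 0.103]
0.2 (-0.2, -0.1) 66 Xmin [0.125 0.126 0.127]
0.25 (-0.05, 0.02) 40 Xmin [0.156 0.16  0.16 ]
0.25 (-0.1, -0.05) 71 Xmin [0.161 0.161 0.163]
0.25 (-0.2, -0.1) 33 Xmin [0.198 0.198 0.2  ]
0.3 (-0.05, 0.02) 176 Xmin [0.143 0.144 0.145]
0.3 (-0.1, -0.05) 239 Xmin [0.153 0.153 0.153]
0.3 (-0.2, -0.1) 152 Xmin [0.161 0.161 0.163]
0.35 (-0.05, 0.02) 340 Xmin [0.137 0.137 0.138]
0.35 (-0.1, -0.05) 207 Xmin [0.142 0.142 0.142]
0.35 (-0.2, -0.1) 198 Xmin [0.153 0.156 0.156]
0.4 (-0.05, 0.02) 307 Xmin [0.136 0.136 0.137]
0.4 (-0.1, -0.05) 203 Xmin [0.141 0.141 0.142]
0.4 (-0.2, -0.1) 145 Xmin [0.192 0.193 0.193]
0.45 (-0.05, 0.02) 79 Xmin [0.19  0.19  0.191]
0.45 (-0.2, -0.1) 238 Xmin [0.194 0.194 0.194]
0.5 (-0.05, 0.02) 69 Xmin [0.184 0.185 0.186]
0.5 (-0.2, -0.1) 230 Xmin [0.198 0.199 0.199]
0.55 (-0.05, 0.02) 87 Xmin [0.166 0.166 0.168]
0.55 (-0.2, -0.1) 39 Xmin [0.203 0.203 0.205]
0.6 (-0.05, 0.02) 20 Xmin [0.161 0.162 0.162]
0.6 (-0.2, -0.1) 18 Xmin [0.212 0.212 0.212]
0.65 (-0.2, -0.1) 24 Xmin [0.212 0.212 0.212]
```

Clearance to the lamp is at least 0.13 m. Turn the hook across the bar.

Call:
jog_arm(
  rows=[
    [[0, 0, 0], 7.1, 0.0],
    [[0, 0, 0], 7.1, 0.0],
    [[0, 0, 0], 7.1, 0.0],
    [[0, 0, 0], 7.1, 0.0],
    [[0, 0, 0], 7.1, 0.0],
    [[0, 0, 0], 7.1, 0.0],
    [[0, 0, 0], 7.1, 0.0],
    [[0, 0, 0], 7.1, 0.0],
    [[0, 0, 0], 7.1, 0.0],
    [[0, 0, 0], 7.1, 0.0],
    [[0, 0, 0], 7.1, 0.0],
    [[0, 0, 0], 6.7, 0.0],
  ],
)

```text
time_s: 6.87
ee_pos: [0.5517, -0.4308, 0.2634]
eef_rot: [-3.139, 0.002, 0.2]
force: [0.1, 0.5, -1.7]
grip_width: 0.0132
grip_force: 39.9
```

Call:
jog_arm(
  rows=[
    [[0, 0, 0], 0, 0.0],
    [[0.0113, -0.0248, 0], 0, 0.0],
    [[0.0113, -0.0248, 0], 0, 0.0],
    [[0.0113, -0.0248, 0], 0, 0.0],
    [[0.0113, -0.0248, 0], 0, 0.0],
    [[0.0113, -0.0248, 0], 0, 0.0],
    [[0, 0, 0], 0, 0.0],
    [[0, 0, 0], 0, 0.0],
    [[0, 0, 0], 0, 0.0],
  ],
)

```text
time_s: 7.62
ee_pos: [0.5816, -0.2986, 0.2647]
eef_rot: [-3.141, 0.001, 0.209]
force: [0.1, 0.1, -2.4]
grip_width: 0.0129
grip_force: 39.9
```

```bash
python3 - <<'E'
from h import *
o=get_obs();print(o['ee_pos'],o['eef_rot'],o['force'],o['grip_width'])
w=camera('wrist');P=cloud(w,T_wc(w,o))
q=P[(abs(P[...,0]-.587)<.05)&(abs(P[...,1]+.2976)<.06)&(P[...,2]>.113)&(P[...,2]<.124)]
print(len(q),cv2.minAreaRect((q[:,:2]*1000).astype(np.float32)) if len(q) else '')
s=camera('scene');
cv2.imwrite('pics/w4.png',np.hstack([cv2.resize(w['image'][...,::-1],(400,300)),cv2.resize(s['image'][118:208,225:345,::-1],(400,300),interpolation=2)]))
E
```

```text
[ 0.58161856 -0.29855132  0.26471113] [-3.14114020e+00  8.53633544e-04  2.09030768e-01] [ 0.08546556  0.08360026 -2.37031001] 0.01289665524044027
336 ((588.0844116210938, -297.6374816894531), (7.764105319976807, 74.73773956298828), 11.983017921447754)
```

View pics/w4.png

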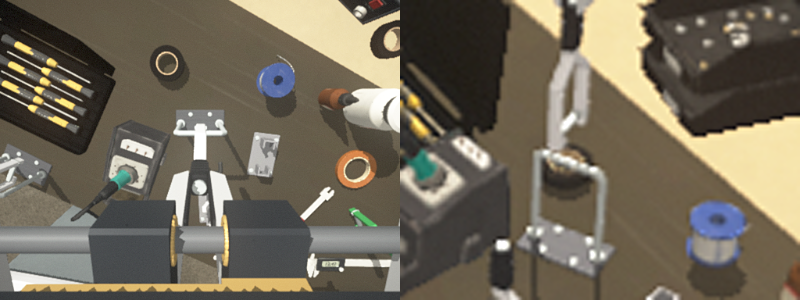

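The wrist view shows the grip held directly over the empty bracket's bar, with the bar crossing at (200,130). The scene half shows the hook edge-on above the bar. The bar measured again at (0.588,-0.2976), which puts it mid-mouth to within 1.5 mm. Press down, watching the force.

Call:
jog_arm(
  rows=[
    [[0.001, 0, 0.02], 0, 0.0],
    [[0, 0, 0.015], 0, 0.0],
    [[0, 0, 0.008], 0, 0.0],
    [[0, 0, 0.008], 0, 0.0],
    [[0, 0, 0.006], 0, 0.0],
    [[0, 0, 0.006], 0, 0.0],
    [[0, 0, 0], 0, 0.0],
  ],
)

```text
time_s: 8.3
ee_pos: [0.5828, -0.298, 0.2017]
eef_rot: [-3.141, 0.0, 0.207]
force: [-0.1, -0.6, 0.4]
grip_width: 0.0132
grip_force: 40.0
```

Call:
jog_arm(
  rows=[
    [[0, 0, 0.006], 0, 0.0],
    [[0, 0, 0.006], 0, 0.0],
    [[0, 0, 0.006], 0, 0.0],
    [[0, 0, 0], 0, 0.0],
  ],
)

```text
time_s: 8.63
ee_pos: [0.5825, -0.2976, 0.1827]
eef_rot: [-3.14, 0.001, 0.207]
force: [2.3, 1.0, -1.3]
grip_width: 0.013
grip_force: 40.0
```

Call:
jog_arm(
  rows=[
    [[0, 0, 0.006], 0, 0.0],
    [[0, 0, 0.006], 0, 0.0],
    [[0, 0, 0.006], 0, 0.0],
    [[0, 0, 0.006], 0, 0.0],
    [[0, 0, 0.005], 0, 0.0],
    [[0, 0, 0], 0, 0.0],
    [[0, 0, 0], 0, 0.0],
  ],
)

```text
time_s: 9.22
ee_pos: [0.5827, -0.2979, 0.155]
eef_rot: [-3.141, 0.001, 0.207]
force: [0.2, 0.1, -2.0]
grip_width: 0.0132
grip_force: 39.9
```

```bash
python3 - <<'E'
from h import *
o=get_obs();print(o['ee_pos'],o['eef_rot'],o['force'],o['grip_width'])
s=camera('scene')
cv2.imwrite('pics/w5.png',cv2.resize(s['image'][140:200,245:325,::-1],(800,600),interpolation=2))
E
```

```text
[ 0.58268623 -0.29788338  0.15497049] [-3.14111511e+00  5.87936353e-04  2.06665312e-01] [ 0.15822702  0.10786772 -1.98328454] 0.013161133693871436
```

View pics/w5.png

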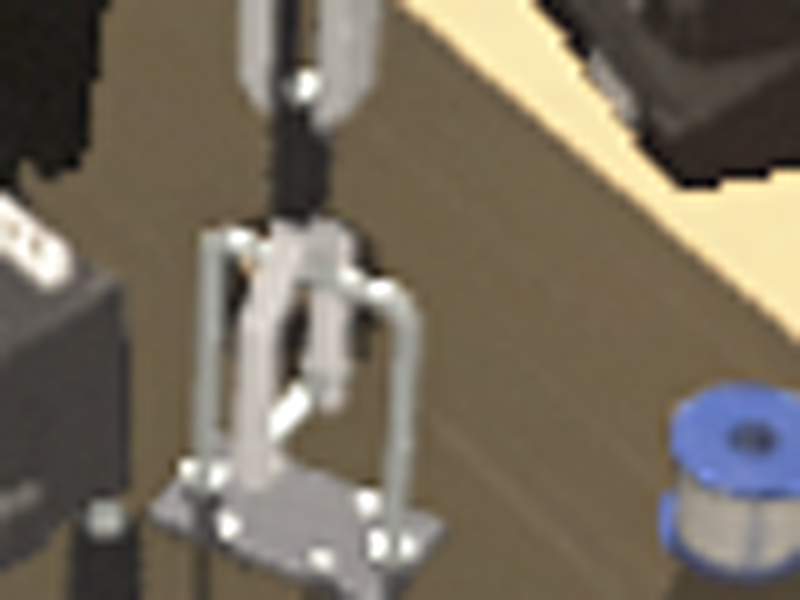

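The crop shows the bar inside the loop at about (330,270), with the gate shut below it running from (285,430) to (320,380). The force equals only the hook's weight, so the gate has snapped. Centre the crown on the bar and seat it gently.

Call:
jog_arm(
  rows=[
    [[0.0025, 0, 0], 0, 0.0],
    [[0.0025, 0, 0.003], 0, 0.0],
    [[0, 0, 0.004], 0, 0.0],
    [[0, 0, 0.003], 0, 0.0],
    [[0, 0, 0], 0, 0.0],
    [[0, 0, 0], 0, 0.0],
    [[0, 0, 0], 0, 0.0],
  ],
)

```text
time_s: 9.85
ee_pos: [0.5878, -0.2968, 0.1454]
eef_rot: [-3.142, -0.0, 0.207]
force: [0.9, 0.4, -1.5]
grip_width: 0.0134
grip_force: 40.0
```

Call:
jog_arm(
  rows=[
    [[0, 0, 0.0015], 0, 0.0],
    [[0, 0, 0], 0, 0.0],
    [[0, 0, 0], 0, 0.0],
  ],
)

```text
time_s: 10.1
ee_pos: [0.588, -0.297, 0.1444]
eef_rot: [3.141, -0.001, 0.207]
force: [2.0, 1.0, 4.5]
grip_width: 0.013
grip_force: 40.0
```

Seated, with the weight taken by the bar. Release and withdraw.

Call:
jog_arm(
  rows=[
    [[0, 0, 0], 0, 0.018],
    [[0, 0, 0], 0, 0.03],
    [[0, 0, 0], 0, 0.045],
    [[0, 0, 0], 0, 0.06],
    [[0, 0, 0], 0, 0.06],
    [[0, 0, 0], 0, 0.06],
    [[0, 0, -0.01], 0, 0.06],
    [[0, 0, -0.02], 0, 0.06],
    [[0, 0, -0.03], 0, 0.06],
    [[0, 0, -0.04], 0, 0.06],
    [[0, 0, -0.04], 0, 0.06],
    [[0, 0, 0], 0, 0.06],
  ],
  squeeze=5,
)

```text
time_s: 11.1
ee_pos: [0.589, -0.2976, 0.2938]
eef_rot: [3.133, -0.01, 0.207]
force: [-0.6, 0.1, 1.6]
grip_width: 0.0601
grip_force: 0.0
```

Call:
jog_arm(
  rows=[
    [[-0.03, 0, 0], 0, 0.06],
    [[-0.03, 0, 0], 0, 0.06],
    [[-0.03, 0, 0], 0, 0.06],
    [[0, 0, 0], 0, 0.06],
    [[0, 0, 0], 0, 0.06],
    [[0, 0, 0], 0, 0.06],
    [[0, 0, 0], 0, 0.06],
    [[0, 0, 0], 0, 0.06],
    [[0, 0, 0], 0, 0.06],
    [[0, 0, 0], 0, 0.06],
    [[0, 0, 0], 0, 0.06],
    [[0, 0, 0], 0, 0.06],
  ],
)

```text
time_s: 12.1
ee_pos: [0.4998, -0.3153, 0.2837]
eef_rot: [-3.141, 0.0, 0.207]
force: [-0.5, -0.1, 0.1]
grip_width: 0.0603
grip_force: 0.0
```

```bash
python3 - <<'E'
from h import *
o=get_obs();print(o['time_s'],o['ee_pos'],o['force'])
s=camera('scene');w=camera('wrist')
cv2.imwrite('pics/w6.png',np.hstack([cv2.resize(w['image'][...,::-1],(400,300)),cv2.resize(s['image'][140:200,245:325,::-1],(400,300),interpolation=2)]))
E
```

```text
12.1 [ 0.49979144 -0.31528935  0.28371547] [-0.51394656 -0.13797226  0.14375227]
```

View pics/w6.png

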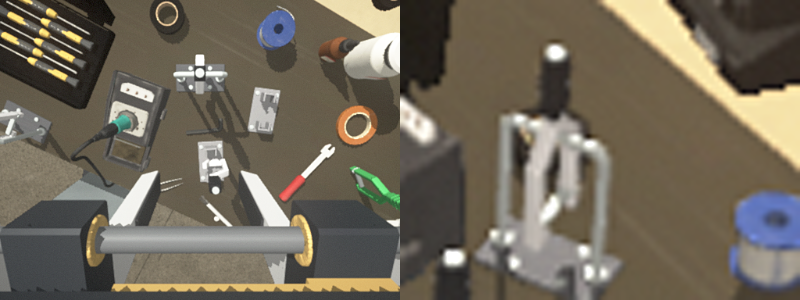

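The hook hangs upright on the bar with its gate shut, at (550,210) in the right half. The J-hook is untouched in its stand at (213,165) in the left half. Let it settle a second, then hand in.

Call:
jog_arm(
  rows=[
    [[0, 0, 0], 0, 0.06],
    [[0, 0, 0], 0, 0.06],
    [[0, 0, 0], 0, 0.06],
    [[0, 0, 0], 0, 0.06],
    [[0, 0, 0], 0, 0.06],
    [[0, 0, 0], 0, 0.06],
    [[0, 0, 0], 0, 0.06],
    [[0, 0, 0], 0, 0.06],
    [[0, 0, 0], 0, 0.06],
    [[0, 0, 0], 0, 0.06],
  ],
)

```text
time_s: 13.03
ee_pos: [0.4997, -0.3153, 0.2839]
eef_rot: [3.142, -0.0, 0.207]
force: [-0.6, 0.3, 0.2]
grip_width: 0.0599
grip_force: 0.0
```

```bash
python3 - <<'E'
from h import *
s=camera('scene')
print([ (d['p'],d['at'],world(s,T_wc(s,None),d['at'][0]*512,d['at'][1]*384).round(3)) for d in spot_point('snap_grip',s)[:2]])
print(hand_in())
E
```

```text
[(0.65, [0.5334, 0.3987], array([ 0.575, -0.296,  0.176])), (0.59, [0.685, 0.6607], array([ 0.447, -0.662,  0.126]))]
the job is handed in; nothing more can be done
None
```

The snap hook hangs freely from the empty bracket's bar with its gate shut below it, the plain hook was left in its stand, and the job was handed in at about 13 s; no verdict was returned.

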